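# Open a keeper-locked, hooked bolt and put the spectacle case away

### The job

Put the spectacle case that lies between the mug and the ink bottle away in the mahogany box: turn the brass keeper crosswise so that it no longer blocks the bolt, press the lid down on its rubber strip to unhook the bolt's nose while you draw the bolt fully back, and raise the lid until it stands about upright. Lay the case flat on the box floor, along the long side; set it down, do not drop it. Then shut the lid down onto its rubber strip (it need not be bolted again), without shifting the mug, the ink bottle or the pack of cards.

Things in the scene. Friction and masses are not known exactly. Their poses are not given: they have to be found in the camera images.
- box: Mahogany box, 178 x 241 x 91 mm, fixed. Origin under its centre, z up; x points from the front to the hinge side, y along the long side. Inside: x -73 to 76, y -112 to 112 mm, floor z 9, rim z 62. The lid's hinge line is along y at x 86, z 62.5 mm. A steel strike stands 10 mm before the front wall at y -22 to 22, up to z 118; the bolt's nose goes through its window, under the crossbar.
- keeper_grip (a point): Middle of the brass keeper on the lid, on its upright turning axis (box x 27, y 0, z 111.5 mm with the lid fully down). The keeper is a bar 64 x 14 mm whose grip rib is 50 x 11 mm, from 8 mm below to 9 mm above this point. Lengthwise (along box x) its end stands 3 mm behind the bolt's tail and blocks it; crosswise it is clear. Turns stiffly, stays put.
- keeper (a joint): Turn of the keeper, rad: 0 is along the bolt (locked), positive anticlockwise from above; it turns 1.65 either way and is clear of the bolt beyond 1.2. Starts within 0.15 of 0.
- bolt_grip (a point): Point on the bolt's black upright grip, a post of 15 mm diameter (19 mm for its topmost 8 mm). The post reaches from 18 mm below this point to 10 mm above; the lid's plate is 28 mm below. With the bolt home and the lid fully down it is at box x -58.5, y 0, z 119.5 mm. Guides, their tops 14 mm below this point, stand 14 mm before it (bolt home) and 15 mm behind it (drawn).
- bolt (a joint): Travel of the flat steel bolt on the lid, m: 0 home, 0.026 fully drawn, towards the hinge (box +x). Slides with 2 N. A lug 5.5 mm high at its nose hooks up behind the strike's crossbar: it passes only with the lid pressed down, joint box_lid below about 0.018. Drawn beyond 0.019 it is clear of the strike.
- box_lid (a joint): Angle of the lid, rad: 0 fully pressed down, about 0.05 as bolted, 0.063 when it rests freely on the rubber strip, 1.57 upright, stop at 1.83. Pressing it fully down takes about 12 N at the bolt's grip. The hinge is stiff: the lid stays where it is left.
- lid_edge (a point): Middle of the lid's upper front edge: 167 mm before and 26 mm above the hinge line with the lid at 0. The lid measures 165 x 240 mm and is 26 mm deep over its rim; with it flat its top is at box z 89 mm.
- case: Brown closed spectacle case, 58 x 158 x 34 mm, 60 to 130 g, loose near the desk's far edge in front of the robot, between the mug and the ink bottle (another such case far to the left, out of reach, is not meant). Origin under its centre, y along its length, x across it, z up.
- mug: White mug on the desk, 94 mm high; bystander.
- ink: Dark blue ink bottle, 54 x 54 x 64 mm, between the spectacle case and the box; bystander.
- cards: Pale pack of index cards with a band, 78 x 127 x 22 mm, flat on the desk nearer the robot than the spectacle case; bystander.

How it is judged (in metres and radians):
On the way, in this order (a step that is already met when the one before it is completed fails the run):
1. the keeper is turned crosswise ((value of joint keeper above 1.2 rad or value of joint keeper below -1.2 rad)), for 0.1 s.
2. the bolt is drawn back out of the strike (value of joint bolt above 0.019 m), for 0.1 s.
3. the lid stands about upright (value of joint box_lid above 1.2 rad), for 0.2 s.
4. the case lies in the box (x of case in the frame of box between -0.046 and 0.05 m and y of case in the frame of box between -0.04 and 0.04 m and z of case in the frame of box between 0 and 0.02 m and angle between case's own z axis and vertical below 0.15 rad), for 0.2 s.
At the end, for the whole second after the job is handed in: The case lies at rest flat on the box floor along its long side (centre within about 45 mm across and 40 mm along of the middle), and the lid is down on its rubber strip (angle below 0.08 rad) (all of step 4 and value of joint box_lid below 0.08 rad and linear speed of case below 0.02 m/s and velocity of joint box_lid between -0.05 and 0.05 rad/s); the robot touches nothing.
It fails at once if the case is dropped (falls free faster than 0.7 m/s) (linear speed of case above 0.7 m/s and contact force between the fingers and case below 0.1 N).
It fails at once if the mug, the ink bottle or the cards are shifted by over 30 mm (distance of any of mug, ink, cards from where it was at the start of the episode above 0.03 m).
It also fails if it takes over 72 s, if anything falls off the work surface, if the arm or the gripper's body presses on something with over 40 N, if the wrist force passes 120 N, or if a joint passes its speed limit or range.

### The arm

A 7-joint arm with a two-finger parallel gripper is mounted at the origin on the work surface; the furniture and walls round the work are solid. World frame = base frame: x ahead of the robot, y to its left, z up, the work surface at z = 0. Lengths are in mm, angles in rad, forces in N, time in s.
With the tool pointing down it reaches from about 425 to 875 mm from the base axis. Payload 8.4 kg.
Tool frame: the origin (TCP) lies midway between the tips of the shut fingers; the grasp point (between the pads) lies 19 mm behind it; z points along the fingers, y is the line along which they close (so a half turn about z gives the same grasp; the last joint's range is limited). The gripper opens to 87 mm and grips with 3 to 60 N. Pads are 19 mm wide; open, the fingers measure 117 mm over their backs; the gripper's body (75 mm by 190 mm) begins 51 mm behind the grasp point.
Start: joints at [1.114, 0.333, 0.04, 1.465, -0.013, 1.343, -0.059], TCP at [227.616, -608.814, 222.546] pointing down, gripper open.
Joint ranges: [-2.58, 2.58], [-0.38, 2.09], [-1.3, 1.39], [0.25, 2.4], [-1.5, 4.64], [0.08, 2.09], [-2.65, 2.65]. Speed limits (rad/s): [2.22, 2.22, 2.79, 2.79, 3.14, 3.14, 3.14].

### API

Orientations are given as a unit quaternion [w, x, y, z].
In Python, from workcell import bot, gripper_to, vision, finish_job, telemetry gives the robot as it stands. Calls block until the motion is done:
- bot.move_ptp(position, orientation): joint-space move of the TCP to a pose.
- bot.line_to(position, orientation=None, velocity=150, force_limit=None): straight line of the TCP; orientation=None keeps the orientation; velocity is the mean speed in mm/s. With force_limit (N) it stops when the force on the tool has changed by that much, and returns True; else False.
- bot.movej(angles): joint-space move.
- gripper_to(opening, strength=None): opening from 0.0 (shut) to 1.0 (fully open); strength is the grip in N (None keeps the last); returns when the fingers have stopped.
- bot.wait(seconds).
- bot.solve_ik(position, orientation): joint angles nearest the present ones, or None.
- vision.read_camera(name): name is "side" or "top" or "wrist"; returns the picture (384x512x3 uint8, blue, green, red); there is no depth.
- vision.calibration(name): a dict with "K" (3x3 intrinsics, pixels), "k1" (the pictures are not rectified: a ray, as slopes to the right and down, at radius r is drawn at 1 + k1 r^2 times it, then the intrinsics apply), "cam_to_world" (4x4, takes a point from camera to world coordinates); the wrist camera has in their place "tool_from_camera" (4x4, takes a point from camera to tool coordinates, whose origin is the TCP and whose axes are the flange's). Camera axes: x right, y up, looking along -z (the intrinsics and any distortion apply to the point x, -y, -z); pixel columns grow to the right and rows downward; lengths in mm; the calibration is good to about 2 mm. A picture is of the moment at which its call begins: read the wrist's pose just before it. calibration takes no time and is no camera call.
A pose or a line that the arm cannot do raises bot.IKError and nothing moves.
- finish_job(): hands the job in; it is judged then, once.
Trained networks look in the newest picture that a camera, given by its name, has taken for a name from the list of things; names that differ only in an ending like _2 or _b are one class to them, and where a whole thing is asked for, a point or a joint stands for the part that bears it (a point fixed in the world has none). Each returns a list of dicts, best first, with "confidence" (0 to 1); they miss things now and then, are a little off and sometimes report something else, mostly with a low value. They report only what shows in the picture. A call takes as long as a camera call.
- vision.search_frame(camera, thing): "box" ([left, top, width, height] in pixels, round what is visible of it).
- vision.trace(camera, thing): "mask" (384x512 bool, what is visible of it) and "box" ([left, top, width, height] in pixels, round what is visible of it).
- vision.pinpoint(camera, thing): "location" ([column, row] in pixels: a listed point, or the origin of a listed thing).
Readings, each from a call of its own:
- telemetry.read_time(): time.
- telemetry.read_joint_pos(): joint angles.
- telemetry.read_qvel(): joint speeds.
- telemetry.read_tau(): joint torques, N m.
- telemetry.read_eef_pos(): TCP position.
- telemetry.read_tool_rot(): TCP orientation.
- telemetry.read_contact_force(): force on the tool from outside, world axes, zero at the start.
- telemetry.read_ft_torque(): the same for the moment, N m.
- telemetry.read_width(): opening from 0.0 (shut) to 1.0 (fully open).
- telemetry.read_grip_force(): force on a finger pad.
Only numpy, scipy, OpenCV 4.12 (cv2) and the standard library are available. Lean on these libraries where they do the work, as an engineer would, in place of code of your own. Each camera call takes 0.05 s, during which the arm holds its last target. There are 200 camera calls.

## Working session

There is one attempt and no reset: what is moved stays moved. The work goes in short steps, each a Python script; the robot and the scene stay as the last script left them, time stands still between calls to the robot, and variables do not carry over. Pictures are saved under pics/ and viewed, at most 10 in all, crops included, and the job is handed in when it is done.

```bash
ls; mkdir -p pics
python3 - <<'E'
from workcell import bot, gripper_to, vision, finish_job, telemetry
import cv2, numpy as np
ims=[]
for c in("side","top"):
    im=vision.read_camera(c); ims.append(im)
    k=vision.calibration(c); print(c,k["K"][0][0],k["k1"],np.round(k["cam_to_world"],3).tolist())
    for t in("box","case","mug","ink","cards"):
        print(t,[(np.round(d["location"]).tolist(),round(d["confidence"],2)) for d in vision.pinpoint(c,t)[:3]])
    for t in("keeper_grip","bolt_grip","lid_edge"):
        print(t,[(np.round(d["location"],1).tolist(),round(d["confidence"],2)) for d in vision.pinpoint(c,t)[:2]])
cv2.imwrite("pics/a.png",cv2.resize(np.vstack(ims),(800,1200))[:600]);cv2.imwrite("pics/b.png",cv2.resize(ims[1],(800,600)))
print(telemetry.read_time(),telemetry.read_tool_rot())
E
```

```text
pics
side 480.44714971387447 -0.07305743919332816 [[-0.965, -0.228, 0.127, 551.427], [0.261, -0.847, 0.463, 614.91], [0.002, 0.48, 0.877, 1272.729], [0.0, 0.0, 0.0, 1.0]]
box [([237.0, 132.0], 0.92), ([240.0, 136.0], 0.35)]
case [([248.0, 258.0], 0.93)]
mug [([288.0, 354.0], 0.85)]
ink [([254.0, 183.0], 0.69), ([301.0, 280.0], 0.27)]
cards [([303.0, 281.0], 0.91), ([249.0, 256.0], 0.7), ([290.0, 355.0], 0.53)]
keeper_grip [([232.4, 104.5], 0.43)]
bolt_grip [([239.4, 125.9], 0.66)]
lid_edge [([243.9, 136.0], 0.93)]
top 380.05755696205506 0.03586191678197707 [[0.047, 0.976, -0.211, 73.643], [-0.999, 0.047, -0.005, 5.964], [0.005, 0.211, 0.978, 1461.011], [0.0, 0.0, 0.0, 1.0]]
box []
case [([227.0, 181.0], 0.95)]
mug [([150.0, 183.0], 0.85)]
ink [([285.0, 204.0], 0.63)]
cards [([197.0, 212.0], 0.8)]
keeper_grip [([330.0, 197.3], 0.71), ([346.0, 198.1], 0.57)]
bolt_grip [([330.7, 199.9], 0.4)]
lid_edge [([319.2, 198.1], 0.58)]
0.9 [-2.22513361e-05  9.84042005e-01  1.77936314e-01 -2.41467212e-05]
```

View pics/a.png

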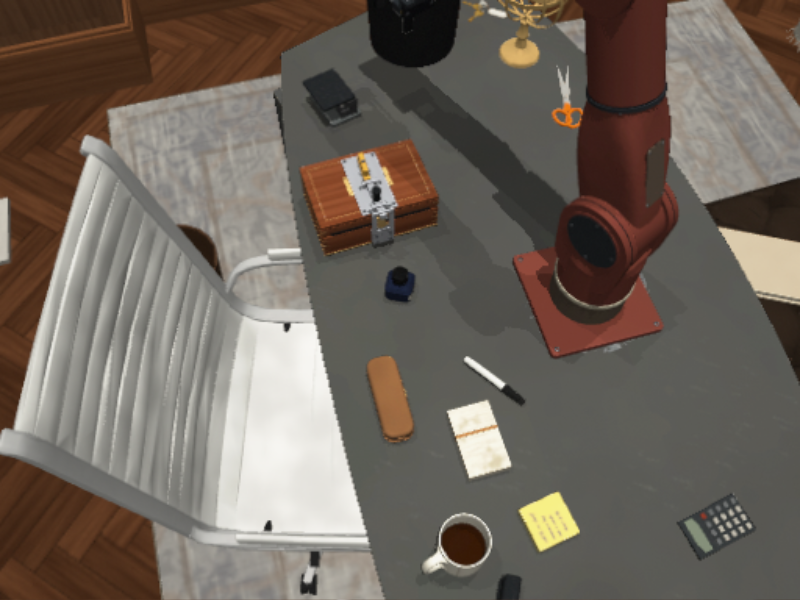

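View pics/b.png

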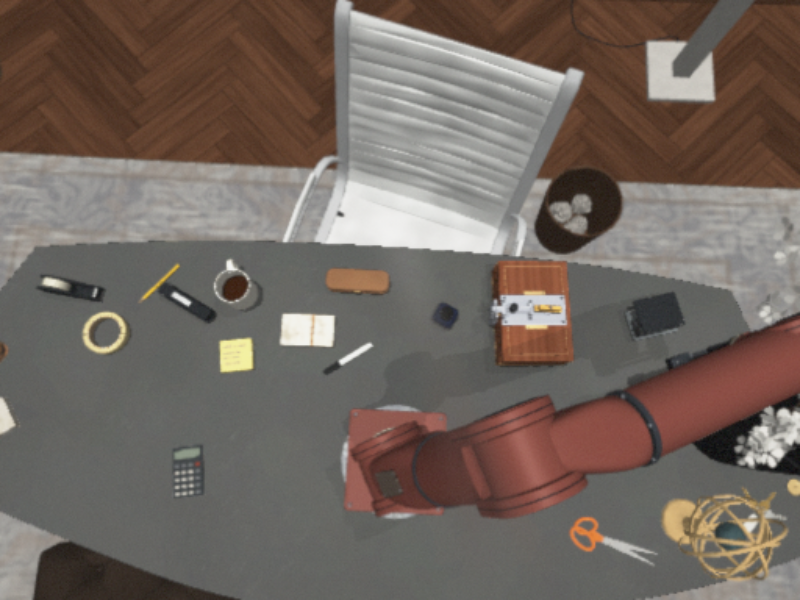

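The side view shows the box with its strike and bolt facing the ink bottle. The case is at about (390,398) in the 800 px view. In the top view, the bolt post is near (514,308), the keeper near (547,309) and the case near (358,281). The box's x axis therefore points roughly along world -y.

```bash
cat > h.py <<'E'
from workcell import bot, gripper_to, vision, finish_job, telemetry
import cv2, numpy as np
from scipy.spatial.transform import Rotation as R
from scipy.optimize import least_squares
def cam(name):
    k=vision.calibration(name)
    if name=="wrist":
        q=telemetry.read_tool_rot(); T=np.eye(4)
        T[:3,:3]=R.from_quat(np.roll(q,-1)).as_matrix(); T[:3,3]=telemetry.read_eef_pos()
        M=T@np.array(k["tool_from_camera"])
    else: M=np.array(k["cam_to_world"])
    return np.array(k["K"]),k["k1"],M
def proj(C,P):
    K,k1,M=C; p=(np.asarray(P,float).reshape(-1,3)-M[:3,3])@M[:3,:3]
    s=np.c_[p[:,0],-p[:,1]]/-p[:,2:]; s=s*(1+k1*(s**2).sum(1,keepdims=True))
    return s*[K[0,0],K[1,1]]+K[:2,2]
def at_z(C,uv,z):
    K,k1,M=C
    d=cv2.undistortPoints(np.array(uv,float).reshape(-1,1,2),K,np.array([k1,0,0,0.]))[:,0]
    w=np.c_[d[:,0],-d[:,1],-np.ones(len(d))]@M[:3,:3].T
    return M[:3,3]+w*((z-M[2,3])/w[:,2])[:,None]
def down(yaw):  # tool down, finger line (tool y) at heading yaw+90deg
    q=(R.from_euler('z',yaw)*R.from_euler('x',np.pi)).as_quat(); return np.roll(q,1)
def w(B,p):  # box -> world; B=(x,y,yaw)
    c,s=np.cos(B[2]),np.sin(B[2]); p=np.asarray(p,float).reshape(-1,3)
    return np.c_[B[0]+c*p[:,0]-s*p[:,1],B[1]+s*p[:,0]+c*p[:,1],p[:,2]]
def lid(p,a):  # point given at lid angle 0 -> at angle a
    x,y,z=np.array(p,float)-[86,0,62.5]; c,s=np.cos(a),np.sin(a)
    return np.array([86+c*x+s*z,y,62.5-s*x+c*z])
BG=[-58.5,0,119.5];KG=[27,0,111.5];LE=[-81,0,88.5]
def fitbox(obs,x0,a=.05):  # obs: list of (C,uv,localpoint,weight)
    f=lambda B:np.concatenate([(proj(C,w(B,p))[0]-uv)*wt for C,uv,p,wt in obs])
    return least_squares(f,x0,loss='soft_l1')
E
python3 - <<'E'
from h import *
S,T=cam("side"),cam("top")
a=.05
print("case",at_z(S,[248,258],0),at_z(T,[227,181],0));print("mug",at_z(S,[288,354],0),at_z(T,[150,183],0))
print("ink",at_z(S,[254,183],0),at_z(T,[285,204],0));print("cards",at_z(S,[303,281],0),at_z(T,[197,212],0))
o=[(S,[237,132],[0,0,0],1),(S,[232.4,104.5],lid(KG,a),1),(S,[239.4,125.9],lid(BG,a),1),(S,[243.9,136],lid(LE,a),1),(T,[319.2,198.1],lid(LE,a),1),(T,[330.,199],lid(BG,a),1),(T,[346,198.1],lid(KG,a),1)]
r=fitbox(o,[500,-400,-1.57]);print(r.x,r.cost,np.round(r.fun,1))
print(vision.calibration("wrist")["tool_from_camera"])
B=r.x
p=w(B,[-20,0,0])[0]
for y in (B[2],B[2]+np.pi):
    print(y,bot.solve_ik([p[0],p[1],330],down(y)))
E
```

```text
case [[434.7879083  121.28474186   0.        ]] [[425.77699541 122.44553737   0.        ]]
mug [[402.96871912 405.77856515   0.        ]] [[403.13494421 424.26717446   0.        ]]
ink [[ 354.01571643 -112.54207882    0.        ]] [[ 344.31939537 -109.42063817    0.        ]]
cards [[305.1402201  227.14083403   0.        ]] [[296.60901876 231.00650619   0.        ]]
[ 487.38438041 -385.70419348   -0.82613248] 366.22544242421156 [-43.3  -8.4 -50.3  -7.5 -35.5 -20.2 -32.8 -20.8  27.7 -19.7  23.8 -26.8
  23.8 -39.3]
[[-9.47075890e-04  9.60509332e-01  2.78246160e-01  7.58690918e+01]
 [ 9.99999264e-01  1.12076701e-03 -4.65170784e-04 -7.41832327e-01]
 [-7.58649998e-04  2.78245515e-01 -9.60509687e-01 -1.62764800e+02]
 [ 0.00000000e+00  0.00000000e+00  0.00000000e+00  1.00000000e+00]]
-0.8261324842261392 [ 0.61235207  0.20434816 -0.02660306  1.41052508  0.00540315  1.52679036
 -1.81086423]
2.315460169363654 [ 0.89033304  0.2263991  -0.36723082  1.3953201   0.08073239  1.53462424
  1.27341937]
```

```bash
sed -i "s/x0,loss='soft_l1'/x0,loss='soft_l1',x_scale=[100,100,.3]/" h.py
python3 - <<'E'
from h import *
S,T=cam("side"),cam("top")
a=.05
print(at_z(S,[237,132],0),at_z(T,[330,199],120))
o=[(S,[237,132],[0,0,0],1),(S,[232.4,104.5],lid(KG,a),1),(S,[239.4,125.9],lid(BG,a),1),(S,[243.9,136],lid(LE,a),1),(T,[319.2,198.1],lid(LE,a),1),(T,[330.,199],lid(BG,a),1),(T,[346,198.1],lid(KG,a),1)]
r=fitbox(o,[360,-330,-1.57]);print(r.x,r.cost,np.round(r.fun,1))
B=r.x
for h in (330,):
  for y in (B[2],B[2]+np.pi):
    p=w(B,[-20,0,h])[0]
    print(y,bot.solve_ik(p,down(y)))
E
```

```text
[[ 357.16145733 -314.45160995    0.        ]] [[ 348.04827909 -260.82280028  120.        ]]
[ 358.87990776 -305.74501658   -1.52536121] 12.721084927214623 [ 0.1  2.2  0.9  0.2  1.8 -2.7 -0.1 -0.7  0.1 -0.3 -2.6 -2.8  4.4 -1.1]
-1.5253612089652437 [ 0.68341596 -0.09106864 -0.0982723   1.72208528 -0.00893934  1.51014145
 -2.51006735]
1.6162314446245494 [ 0.9052667  -0.08387907 -0.30291674  1.7128588  -0.02504293  1.50883002
  0.65033757]
```

```bash
cat >> h.py <<'E'
def look(name,thing,f='pinpoint'):
    return [(np.round(d.get("location",d.get("box")),1).tolist(),round(d["confidence"],2)) for d in getattr(vision,f)(name,thing)[:2]]
E
python3 - <<'E'
from h import *
B=[358.9,-305.7,-1.525]
bot.move_ptp(w(B,[0,0,310])[0],down(B[2]+np.pi))
C=cam("wrist"); im=vision.read_camera("wrist"); cv2.imwrite("pics/c.png",cv2.resize(im,(800,600)))
for t in("keeper_grip","bolt_grip","lid_edge"): print(t,look("wrist",t))
np.savez("c.npz",K=C[0],k1=C[1],M=C[2],im=im)
a=.05
print(np.round(proj(C,[w(B,lid(p,a))[0] for p in(KG,BG,LE)]),1).tolist(),telemetry.read_time())
t=vision.trace("wrist","keeper")
if t:
    print(t[0]["confidence"],t[0]["box"]); m=t[0]["mask"].astype(np.uint8); print(cv2.minAreaRect(cv2.findNonZero(m)))
    np.save("km.npy",m)
E
```

```text
keeper_grip [([255.1, 194.1], 0.7)]
bolt_grip [([255.7, 131.2], 0.92)]
lid_edge [([250.4, 110.5], 0.93)]
[[253.7, 195.3], [253.6, 131.9], [253.5, 111.8]] 2.3917
0.82 [249.4, 170.1, 13.7, 47.9]
((254.6061553955078, 192.59481811523438), (10.703609466552734, 45.433406829833984), 4.899092674255371)
```

View pics/c.png

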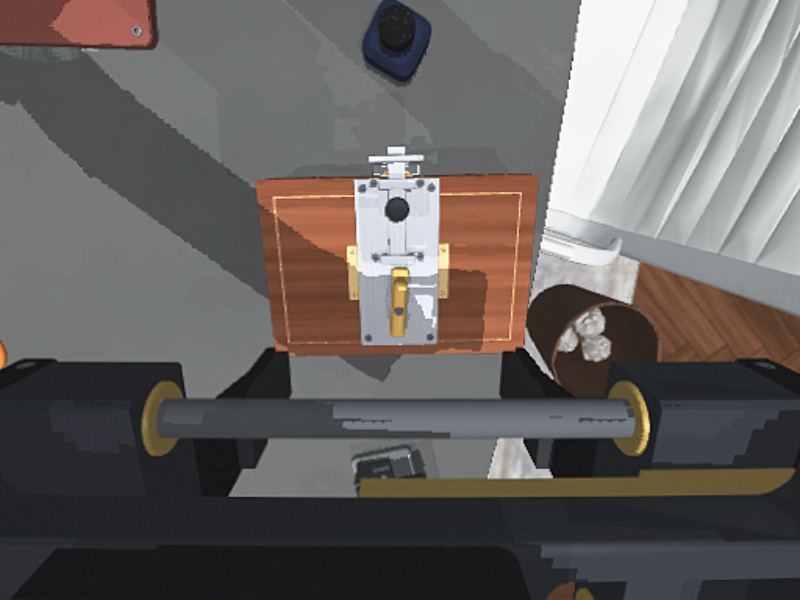

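The wrist view shows the bolt post at (397,210) and the keeper from (400,268) to (398,335). The lid's front corners are at (257,181) and (537,176). The fit already agrees to about 1.5 px. I'll refine it, work out the keeper's angle and check IK for the whole plan.

Run:
```python
from h import *
d=np.load("c.npz"); C=(d["K"],float(d["k1"]),d["M"]); a=.05
pts=[KG,BG,LE,[-81,-120,88.5],[-81,120,88.5]]
uv=[[255.1,194.1],[254.5,132.5],[253,111],[164.5,115.8],[343.7,112.6]]
r=fitbox([(C,u,lid(p,a),1) for p,u in zip(pts,uv)],[358.9,-305.7,-1.525]);B=r.x;print(B,np.round(r.fun,1))
m=np.load("km.npy");im=d["im"].astype(int)
# keeper: yellow pixels within mask, axis from world back-projection on rib top plane
ys,xs=np.nonzero(m); P=at_z(C,np.c_[xs,ys],lid(KG,a)[2]+5)[:,:2]
c=P.mean(0); v=np.linalg.svd(P-c,full_matrices=False)[2][0]
print("keeper c",c,w(B,lid(KG,a))[0],"ang",(np.arctan2(v[1],v[0])-B[2]+np.pi/2)%np.pi-np.pi/2)
def ik(p,o,n):
    s=bot.solve_ik(p,o); print(n,None if s is None else np.round(s,2).tolist())
Y=B[2]+np.pi
kg=w(B,lid(KG,a))[0]
for dy in(0,-1.5,1.5): ik(kg-[0,0,15],down(Y+dy),f"keeper{dy}")
bg=[-32.5,0,119.5]
def tilt(yaw,t,ax):  # lean tool body: rotate about world-horizontal axis given in box frame
    q=R.from_euler('z',B[2])*R.from_rotvec(np.array(ax)*t)*R.from_euler('z',yaw-B[2])*R.from_euler('x',np.pi)
    return np.roll(q.as_quat(),1),q.as_matrix()[:,2]
for f in(0,.4,.7):
  for A in(.3,.7,1.1,1.5,1.75):
    o,z=tilt(Y,f*A,[0,1,0]); p=w(B,lid(bg,A))[0]+z*14; ik(p,o,f"lid{f} {A}")
for t in(.35,0,-.35):
  for y in(B[2]+np.pi/2,B[2]-np.pi/2):
    o,z=tilt(y,t,[1,0,0]); ik(w(B,[-12,-50*np.sign(t),27])[0],o,f"place{t} {y:.2f} lean {-z}")
for y in(0,np.pi): ik([430,121,18],down(y),"case")
```

```text
[ 360.38423978 -306.5652309    -1.50921941] [ 0.   1.8 -0.5  0.1  0.6  1.6 -1.9 -1.2  1.2 -1.7]
keeper c [ 361.09510951 -331.11160161] [ 362.20100886 -336.03199163  114.38753375] ang -0.08235922462412537
keeper0 [0.92, 0.14, -0.28, 1.97, 0.05, 1.03, 0.68]
keeper-1.5 [0.94, 0.14, -0.31, 1.97, 0.05, 1.03, -0.82]
keeper1.5 [0.9, 0.14, -0.26, 1.97, 0.04, 1.03, 2.18]
lid0 0.3 [0.9, 0.04, -0.32, 1.99, 0.02, 1.11, 0.64]
lid0 0.7 [0.93, 0.07, -0.28, 1.89, 0.02, 1.18, 0.7]
lid0 1.1 [0.96, 0.14, -0.24, 1.79, 0.04, 1.21, 0.76]
lid0 1.5 [0.98, 0.23, -0.21, 1.71, 0.05, 1.21, 0.82]
lid0 1.75 [0.99, 0.28, -0.19, 1.68, 0.06, 1.19, 0.84]
lid0.4 0.3 [0.93, 0.11, -0.28, 1.93, -0.07, 1.19, 0.74]
lid0.4 0.7 [0.97, 0.23, -0.21, 1.74, -0.14, 1.38, 0.87]
lid0.4 1.1 [1.0, 0.4, -0.13, 1.53, -0.21, 1.57, 0.97]
lid0.4 1.5 [1.01, 0.6, -0.06, 1.31, -0.27, 1.75, 1.04]
lid0.4 1.75 [1.02, 0.73, -0.02, 1.18, -0.32, 1.85, 1.08]
lid0.7 0.3 [0.94, 0.16, -0.25, 1.88, -0.12, 1.25, 0.8]
lid0.7 0.7 [0.99, 0.36, -0.15, 1.63, -0.24, 1.55, 0.95]
lid0.7 1.1 [1.0, 0.61, -0.05, 1.35, -0.36, 1.84, 1.04]
lid0.7 1.5 [1.22, 0.92, -0.34, 1.04, -0.32, 2.09, 0.91]
lid0.7 1.75 None
place0.35 0.06 lean [-0.34224793 -0.02110125  0.93937271] [1.08, 0.01, -0.18, 2.35, -0.49, 0.64, -0.22]
place0.35 -3.08 lean [-0.34224793 -0.02110125  0.93937271] None
place0 0.06 lean [-7.53623276e-18  1.22232578e-16  1.00000000e+00] [0.91, 0.19, -0.35, 2.1, 0.08, 0.87, -0.99]
place0 -3.08 lean [ 7.53623276e-18 -1.22232578e-16  1.00000000e+00] [0.86, 0.19, -0.29, 2.1, 0.07, 0.87, 2.16]
place-0.35 0.06 lean [0.34224793 0.02110125 0.93937271] [0.74, 0.48, -0.4, 1.77, 0.34, 1.27, -1.32]
place-0.35 -3.08 lean [0.34224793 0.02110125 0.93937271] [0.73, 0.48, -0.39, 1.77, 0.33, 1.27, 1.83]
case [0.59, 0.31, -1.05, 2.12, 0.35, 0.9, -2.24]
case [0.45, 0.26, -0.89, 2.12, 0.26, 0.87, 0.98]
```

```bash
cat >> h.py <<'E'
B=[360.2,-306.4,-1.513]; Y=B[2]+np.pi
def tilt(yaw,t,ax):
    q=R.from_euler('z',B[2])*R.from_rotvec(np.array(ax)*t)*R.from_euler('z',yaw-B[2])*R.from_euler('x',np.pi)
    return np.roll(q.as_quat(),1),q.as_matrix()[:,2]
E
python3 - <<'E'
from h import *
k=w(B,lid(KG,.05))[0]+[0,1,-6]; print(k)
y=Y-.08
bot.move_ptp(k+[0,0,40],down(y))
print(bot.line_to(k,velocity=100,force_limit=8), telemetry.read_eef_pos())
gripper_to(0,35); print("w",telemetry.read_width()*87,telemetry.read_grip_force())
for d in(-.5,-1.,-1.52):
    bot.move_ptp(k,down(y+d)); print(np.round(telemetry.read_contact_force(),1),np.round(telemetry.read_ft_torque(),2))
gripper_to(.6)
bot.line_to(k+[0,0,70],velocity=150)
print(telemetry.read_time())
bot.move_ptp(w(B,[0,0,310])[0],down(Y))
im=vision.read_camera("wrist"); cv2.imwrite("pics/d.png",im[60:250,130:380])
t=vision.trace("wrist","keeper")
if t: print(t[0]["confidence"],cv2.minAreaRect(cv2.findNonZero(t[0]["mask"].astype(np.uint8))))
print(look("wrist","keeper_grip"),look("wrist","bolt_grip"),proj(cam("wrist"),[w(B,lid(p,.05))[0] for p in(KG,BG)]),telemetry.read_time())
E
```

```text
[ 361.90535462 -334.87341859  108.38753375]
False [ 362.39873702 -335.15742935  109.26558983]
w 10.520726927818558 34.990466237068176
[ 8.  -3.1 -6.6] [-0.57 -1.5   0.03]
[ 11.3  -6.1 -10.1] [-1.08 -2.1   0.02]
[ 12.  -10.1 -11.7] [-1.8  -2.49 -0.  ]
8.1083
0.88 ((253.5, 195.5), (13.0, 45.0), 90.0)
[([253.1, 198.4], 0.92)] [([255.4, 133.2], 0.83)] [[253.34310912 196.14737146]
 [253.30836222 132.88059838]] 9.7083
```

View pics/d.png

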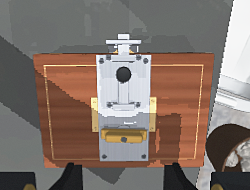

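The crop shows the keeper now crosswise at (126,135). Next is the bolt.

Run:
```python
from h import *
o=down(Y); off=np.array([1.2,0,-15])
g=w(B,lid(BG,.05))[0]+off
bot.move_ptp(g+[0,0,40],o)
print(bot.line_to(g,velocity=100,force_limit=8))
gripper_to(0,55); print("w",telemetry.read_width()*87,telemetry.read_grip_force(),telemetry.read_eef_pos()-g)
f0=np.array(telemetry.read_contact_force())
e=telemetry.read_eef_pos(); 
d=w(B,lid(BG,0))[0]+off
print(bot.line_to(d+[0,0,-1.5],velocity=25,force_limit=22)); e=np.array(telemetry.read_eef_pos())
print(e-d,np.round(telemetry.read_contact_force()-f0,1))
dr=w(B,lid(np.add(BG,[26,0,0]),0))[0]-w(B,lid(BG,0))[0]
tgt=d+[0,0,-1.5]+dr; 
print(bot.line_to(tgt,velocity=40,force_limit=35)); print(telemetry.read_eef_pos()-(d+dr),np.round(telemetry.read_contact_force()-f0,1),telemetry.read_width()*87,telemetry.read_time())
print(look("side","bolt_grip")) if 0 else None
```

```text
False
w 15.793289159212142 54.9987493827939 [-6.13475045e-01 -5.40432245e-02  3.38142723e-04]
False
[-0.34379985 -0.64829222 -0.3554399 ] [-4.   1.7 13.5]
False
[-0.3172979   0.07024658 -0.34673421] [-3.8  5.9 14.4] 15.916936797623933 13.025
```

Run:
```python
from h import *
gripper_to(0,25)
c0=np.array(telemetry.read_eef_pos())
def pose(a,f=.55):
    o,z=tilt(Y,f*a,[0,1,0]); return w(B,lid([-32.5,0,123.5],a))[0]+z*19,o
b=c0-pose(0)[0]; b[2]=0; print(b)
As=np.r_[.04,.12,.25:1.8:.15]; As[-1]=1.76; print(As)
for a in As:
    p,o=pose(a)
    try: s=bot.line_to(p+b,o,velocity=110,force_limit=45)
    except bot.IKError as e: print("ik",a,e);break
    print(round(a,2),s,np.round(telemetry.read_contact_force(),0),round(telemetry.read_width()*87,1),np.round(telemetry.read_eef_pos()-p-b,1))
    if s: break
print(telemetry.read_time(),telemetry.read_joint_pos())
im=vision.read_camera("side"); cv2.imwrite("pics/e.png",im[40:300,120:420])
```

```text
[ 0.76638629 -0.19604165  0.        ]
[0.04 0.12 0.25 0.4  0.55 0.7  0.85 1.   1.15 1.3  1.45 1.6  1.76]
0.04 False [-6.  0.  9.] 16.7 [ 0.  -0.8  0.7]
0.12 False [-3.  1.  1.] 16.8 [-0.2 -0.2 -0.3]
0.25 False [-3.  2.  1.] 16.6 [-0.1 -0.1 -0.4]
0.4 False [-5.  1.  3.] 16.8 [-0.1 -0.1 -0.5]
0.55 False [-5.  0.  2.] 17.0 [-0.  -0.3 -0.4]
0.7 False [-3. -2.  1.] 17.1 [ 0.1 -0.3 -0.4]
0.85 False [-3. -1. -0.] 16.8 [ 0.1 -0.3 -0.4]
1.0 False [-3. -2. -2.] 16.9 [ 0.2 -0.3 -0.3]
1.15 False [-3. -2. -1.] 17.2 [ 0.2 -0.2 -0.4]
1.3 False [-4. -2. -3.] 17.0 [ 0.2 -0.2 -0.4]
1.45 False [-3. -3. -4.] 16.8 [ 0.3 -0.1 -0.5]
1.6 False [-3. -3. -3.] 17.0 [ 0.3 -0.1 -0.6]
1.76 False [-2. -2. -3.] 16.6 [ 0.3 -0.1 -0.6]
17.2583 [ 1.11487131  0.92405946 -0.1322115   1.00203209 -0.36884265  2.06830176
  1.01367519]
```

View pics/e.png

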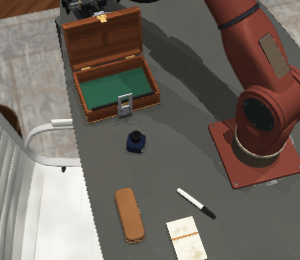

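The lid stands upright with the box open, and the ink bottle and case are undisturbed. I'll release the post and look at the case.

```bash
cat >> h.py <<'E'
def lean(yaw,t):
    q=R.from_euler('z',yaw)*R.from_euler('y',t)*R.from_euler('x',np.pi)
    return np.roll(q.as_quat(),1)
E
python3 - <<'E'
from h import *
gripper_to(.45)
q=R.from_quat(np.roll(telemetry.read_tool_rot(),-1)).as_matrix()[:,2]
e=np.array(telemetry.read_eef_pos())
bot.line_to(e-q*70,velocity=200)
bot.line_to(e-q*70+[0,0,60],velocity=200)
gripper_to(1.0)
print(np.round(bot.solve_ik([430,100,330],down(np.pi/2)),2))
bot.move_ptp([430,95,320],down(np.pi/2))
C=cam("wrist"); im=vision.read_camera("wrist"); cv2.imwrite("pics/f.png",im)
t=vision.trace("wrist","case")
print(look("wrist","case"))
if t:
    print(t[0]["confidence"],t[0]["box"]); m=t[0]["mask"].astype(np.uint8)
    pts=cv2.findNonZero(m)[:,0].astype(float)
    for z in(0,17,34):
        P=at_z(C,pts,z)[:,:2].astype(np.float32); print(z,cv2.minAreaRect(P))
print(at_z(C,[look("wrist","case")[0][0]],0)); 
for y in(np.pi/2,-np.pi/2): 
  s=bot.solve_ik([430,150,18],lean(y,.32)); print(y,None if s is None else np.round(s,2))
im=vision.read_camera("top"); print("box_lid",look("top","lid_edge"),telemetry.read_time())
E
```

```text
Traceback (most recent call last):
workcell.IKError: the arm cannot follow that straight line within its joint ranges
```

Run:
```python
from h import *
e=np.array(telemetry.read_eef_pos()); print(telemetry.read_width())
ok=0
for d in([.82,0,.57],[.6,0,.8],[.4,0,.9]):
  for L in(70,50):
    for t in(.968,.85,.75):
      v=w(B,np.array(d)*L)[0]-w(B,[0,0,0])[0]
      try: bot.line_to(e+v,tilt(Y,t,[0,1,0])[0],velocity=200); ok=1; print(d,L,t);break
      except bot.IKError: pass
    if ok:break
  if ok:break
e=np.array(telemetry.read_eef_pos()); print(e)
if ok:
  for t in(.7,.5,None):
    if t is None: continue
    try: bot.line_to(e+[0,0,90],tilt(Y,t,[0,1,0])[0],velocity=200);print("up",t);break
    except bot.IKError: pass
print(telemetry.read_eef_pos(),telemetry.read_time())
```

```text
0.4480386354264749
[0.82, 0, 0.57] 70 0.75
[ 373.28623579 -516.41977975  197.34163851]
up 0.5
[ 373.13814152 -515.81479975  286.80328757] 19.125
```

Run:
```python
from h import *
bot.move_ptp([380,-400,350],down(Y))
gripper_to(1.0)
bot.move_ptp([430,95,320],down(np.pi/2))
C=cam("wrist"); im=vision.read_camera("wrist"); cv2.imwrite("pics/f.png",im)
t=vision.trace("wrist","case")
l=look("wrist","case");print(l)
if t:
    print(t[0]["confidence"],t[0]["box"]); m=t[0]["mask"].astype(np.uint8)
    pts=cv2.findNonZero(m)[:,0].astype(float)
    for z in(0,17,34):
        P=at_z(C,pts,z)[:,:2].astype(np.float32); print(z,cv2.minAreaRect(P))
if l: print(at_z(C,[l[0][0]],0)); 
for y in(np.pi/2,-np.pi/2): 
  s=bot.solve_ik([430,150,18],lean(y,.32)); print(y,None if s is None else np.round(s,2))
print(telemetry.read_time())
```

```text
[([248.9, 146.6], 0.6)]
0.64 [232.7, 96.8, 41.5, 97.1]
0 ((428.354248046875, 112.57754516601562), (167.1021728515625, 62.55153274536133), 88.80158233642578)
17 ((428.4065246582031, 114.62643432617188), (161.2183074951172, 60.3489990234375), 88.80158233642578)
34 ((428.45880126953125, 116.6753158569336), (155.33441162109375, 58.14651870727539), 88.80159759521484)
[[423.16588367 117.26856095   0.        ]]
1.5707963267948966 [ 0.3   0.55 -1.12  1.99  0.75  1.27 -1.19]
-1.5707963267948966 [-1.27  0.36  1.24  2.25 -0.85  0.96 -2.62]
22.875
```

View pics/f.png

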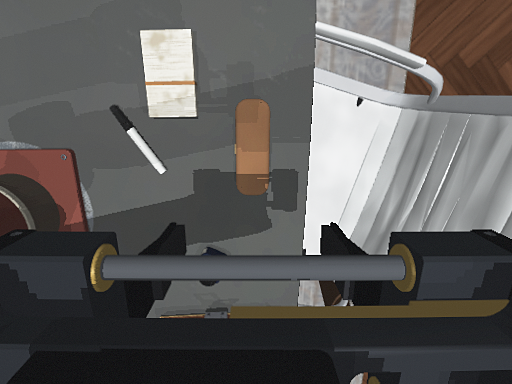

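The case is at (253,147) with its axis nearly along world y. Its measured size of about 156 x 58 mm matches. Now I'll pick it up.

Run:
```python
from h import *
y=np.radians(88.8); u=np.array([np.cos(y),np.sin(y),0]); o=lean(y,.32)
c=np.array([428.4,115.5,0]); p=c+24*u+[0,0,18]
bot.move_ptp(p+[0,0,70],o)
print(bot.line_to(p,velocity=120,force_limit=8),telemetry.read_eef_pos()-p)
gripper_to(0,40); print(telemetry.read_width()*87,telemetry.read_grip_force(),np.round(telemetry.read_contact_force(),1))
print(bot.line_to(p+[0,0,30],velocity=60))
bot.line_to(p+[0,0,180],velocity=180)
print(telemetry.read_width()*87,telemetry.read_grip_force(),np.round(telemetry.read_contact_force(),1),telemetry.read_time())
im=vision.read_camera("side"); cv2.imwrite("pics/g.png",im[40:340,120:420])
# place ik
py=B[2]+np.pi/2; o2=lean(py,.32)
for z in(27,100,200): s=bot.solve_ik(w(B,[-12,46,z])[0],o2); print(np.round(s,2) if s is not None else None)
```

```text
False [0.32716793 0.23272945 0.51412246]
53.79641323745447 39.948927839286625 [-0.1 -0.1  2.1]
False
53.99309928895171 39.92981677874923 [-0.1 -1.  -0.5] 26.8583
[ 1.08  0.57 -0.83  1.78  0.53  1.33 -1.47]
[ 1.14  0.5  -0.91  1.73  0.48  1.45 -1.42]
[ 1.23  0.42 -1.02  1.62  0.44  1.62 -1.38]
```

View pics/g.png

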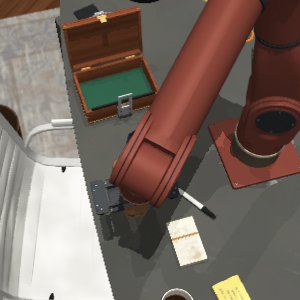

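The case is held: 54 mm between the pads and the full 40 N grip. The open box is clear. I'll carry it over turned, then lower it.

Run:
```python
from h import *
py=B[2]+np.pi/2; o2=lean(py,.32)
W=lambda x,z:w(B,[x,44,z])[0]
bot.move_ptp(W(-190,205),o2)
print(telemetry.read_width()*87)
bot.line_to(W(-12,205),o2,velocity=200)
f0=np.array(telemetry.read_contact_force())
print(bot.line_to(W(-12,110),velocity=150,force_limit=10),np.round(telemetry.read_contact_force()-f0,1))
print(bot.line_to(W(-12,40),velocity=80,force_limit=8),np.round(telemetry.read_contact_force()-f0,1))
f0=np.array(telemetry.read_contact_force())
print(bot.line_to(W(-12,25.5),velocity=25,force_limit=5),np.round(telemetry.read_contact_force()-f0,1),np.round(telemetry.read_eef_pos()-W(-12,25.5),1))
print(telemetry.read_width()*87,telemetry.read_time())
im=vision.read_camera("side"); cv2.imwrite("pics/i.png",cv2.resize(im[60:210,130:330],(800,600)))
```

```text
54.229677377348494
False [ 0.1  0.1 -0.2]
False [-0.5 -0.4  0.3]
True [0.4 0.3 5.7] [-0.1  0.   1.6]
53.76990196906934 31.3
```

View pics/i.png

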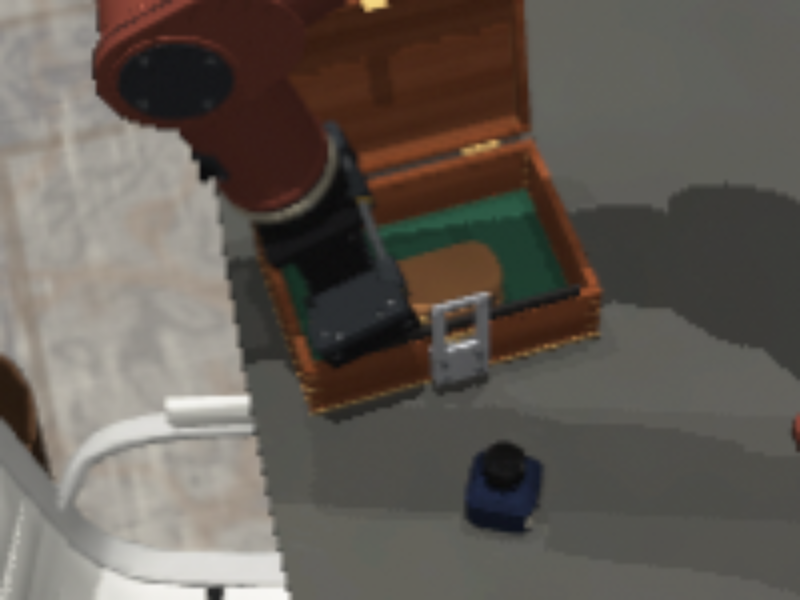

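The case rests on the floor (contact at TCP z 27, as expected) and the gripper clears the strike. I'll release, withdraw and check.

Run:
```python
from h import *
gripper_to(.8); print(telemetry.read_width()*87)
e=np.array(telemetry.read_eef_pos())
print(bot.line_to(e+[0,0,60],velocity=80,force_limit=8)); bot.line_to(e+[0,0,190],velocity=200)
gripper_to(0,30)
bot.move_ptp(w(B,[-20,0,320])[0],down(Y))
C=cam("wrist"); im=vision.read_camera("wrist"); cv2.imwrite("pics/j.png",im)
l=look("wrist","case");print(l)
t=vision.trace("wrist","case")
if t:
    P=at_z(C,cv2.findNonZero(t[0]["mask"].astype(np.uint8))[:,0].astype(float),35)[:,:2].astype(np.float32); r=cv2.minAreaRect(P);print(t[0]["confidence"],r)
    c,s=np.cos(B[2]),np.sin(B[2]); d=np.array(r[0])-B[:2]; print("box xy",[c*d[0]+s*d[1],-s*d[0]+c*d[1]])
print(proj(C,w(B,[-12,20,9])),look("wrist","lid_edge"),telemetry.read_time())
# closing path ik
for a in(1.9,1.7,1.4,1.1,.8,.5,.2,.06):
    s=bot.solve_ik(w(B,lid([86-125,60,89+12],a))[0],tilt(Y,.3*a,[0,1,0])[0]); print(a,np.round(s,2) if s is not None else None)
```

```text
69.60571888605469
False
[([263.1, 164.1], 0.71)]
0.91 ((379.90557861328125, -292.6415710449219), (157.8892364501953, 58.58939743041992), 3.2586262226104736)
box xy [np.float64(-12.597179822190856), np.float64(20.467419386027316)]
[[264.58035912 165.37604175]] [] 36.8667
1.9 [ 1.27  0.79 -0.63  1.11  0.03  1.77  0.76]
1.7 [ 1.28  0.7  -0.65  1.21  0.03  1.7   0.74]
1.4 [ 1.29  0.57 -0.67  1.36  0.03  1.6   0.71]
1.1 [ 1.29  0.45 -0.69  1.5   0.03  1.5   0.68]
0.8 [ 1.28  0.34 -0.71  1.64  0.03  1.38  0.63]
0.5 [ 1.25  0.26 -0.73  1.77  0.05  1.26  0.57]
0.2 [ 1.22  0.21 -0.76  1.88  0.1   1.14  0.48]
0.06 [ 1.21  0.2  -0.78  1.93  0.14  1.08  0.42]
```

View pics/j.png

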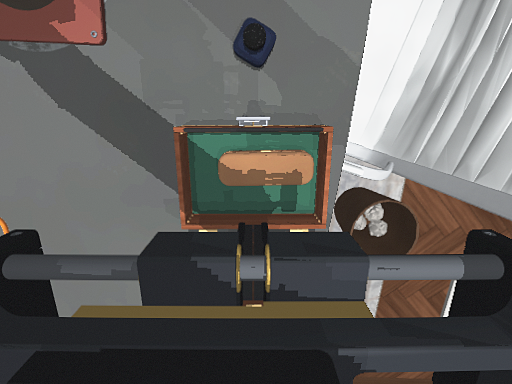

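The case is flat at box (-12.6, 20.5), along the long side, with its centre at (265,168) in the image. Now I'll close the lid from behind.

Run:
```python
from h import *
def pose(a,d=5): return w(B,lid([86-128,60,89+d],a))[0],tilt(Y,.28*a,[0,1,0])[0]
p,o=pose(2.0,30); print(p)
bot.move_ptp(w(B,[60,60,350])[0],down(Y))
bot.move_ptp(np.array([p[0],p[1],350]),o)
print(bot.line_to(p,o,velocity=200,force_limit=10))
for a in np.r_[1.8:.3:-.2,.25,.16]:
    p,o=pose(a); s=bot.line_to(p,o,velocity=130,force_limit=30)
    print(round(a,2),s,np.round(telemetry.read_contact_force(),0))
    if s: break
else:
    p,o=pose(.0,-1); f0=np.array(telemetry.read_contact_force())
    print(bot.line_to(p,o,velocity=40,force_limit=11),np.round(telemetry.read_contact_force()-f0,1),telemetry.read_eef_pos()-pose(0,0)[0])
print(telemetry.read_time())
```

```text
[ 431.1120952  -493.25792712  155.37777437]Traceback (most recent call last):
  File "<stdin>", line 5, in <module>
workcell.IKError: the arm cannot take that pose within its joint ranges
```

Run:
```python
from h import *
def pose(a,d=5): return w(B,lid([86-128,60,89+d],a))[0],tilt(Y,.28*a,[0,1,0])[0]
p,o=pose(2.0,30)
bot.move_ptp(np.array([p[0],p[1],320]),down(Y))
print(bot.line_to(p,o,velocity=200,force_limit=15))
for a in np.r_[1.8:.3:-.2,.25,.16]:
    p,o=pose(a); s=bot.line_to(p,o,velocity=130,force_limit=30)
    print(round(a,2),s,np.round(telemetry.read_contact_force(),0))
    if s: break
else:
    p,o=pose(.0,-1); f0=np.array(telemetry.read_contact_force())
    print(bot.line_to(p,o,velocity=40,force_limit=11),np.round(telemetry.read_contact_force()-f0,1),telemetry.read_eef_pos()-pose(0,0)[0])
print(telemetry.read_time())
```

```text
False
1.8 False [ 1. -0. -0.]
1.6 False [-0.  0. -0.]
1.4 False [-0. -0. -0.]
1.2 False [-1. -1.  0.]
1.0 False [-0. -0. -0.]
0.8 False [-0.  0. -0.]
0.6 False [ 0.  0. -0.]
0.4 False [1. 0. 1.]
0.25 False [-1. -0.  1.]
0.16 False [ 1. -0.  0.]
True [-0.9  0.1  5.8] [ 0.38089885 -0.97582562  0.6023309 ]
43.1083
```

Run:
```python
from h import *
print(np.round(telemetry.read_contact_force(),1))
e=np.array(telemetry.read_eef_pos())
bot.line_to(e+[0,0,230],velocity=200)
bot.move_ptp(w(B,[0,0,320])[0],down(Y)); bot.wait(.5)
C=cam("wrist"); a=vision.read_camera("wrist"); L=[look("wrist",t) for t in("bolt_grip","lid_edge","keeper_grip")]; print(L)
for an in(.03,.063,.1): print(an,np.round(proj(C,[w(B,lid(q,an))[0] for q in(np.add(BG,[26,0,0]),LE)]),1).tolist())
b=vision.read_camera("side"); 
for t in("mug","ink","cards","lid_edge","bolt_grip"): print(t,look("side",t))
S=cam("side")
for an in(.063,.1): print(an,np.round(proj(S,[w(B,lid(q,an))[0] for q in(LE,np.add(BG,[26,0,0]))]),1).tolist())
cv2.imwrite("pics/k.png",np.hstack([a[60:260,130:380],b[60:260,150:400]])); print(telemetry.read_time(),np.round(telemetry.read_contact_force(),1))
```

```text
[0.1 0.1 6.2]
[[([254.4, 151.5], 0.88)], [([250.0, 110.1], 0.76)], [([253.5, 193.4], 0.69)]]
0.03 [[253.0, 151.6], [252.9, 112.4]]
0.063 [[253.0, 153.6], [252.9, 113.2]]
0.1 [[253.0, 155.9], [252.9, 114.4]]
mug [([290.0, 356.2], 0.94)]
ink [([257.3, 182.7], 0.79), ([233.2, 102.5], 0.66)]
cards [([303.1, 280.7], 0.87)]
lid_edge [([242.6, 137.1], 0.76)]
bolt_grip [([238.2, 117.3], 0.64)]
0.063 [[243.5, 134.6], [238.3, 116.3]]
0.1 [[243.4, 133.1], [238.0, 114.8]]
45.8 [0.6 1.  0.1]
```

View pics/k.png

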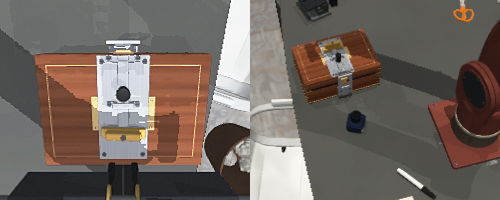

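The picture shows the lid shut with the bolt drawn. The lid-edge pixels fit an angle of 0.063 or less, and the mug, ink bottle and cards have not moved.

```bash
python3 -c "
from workcell import finish_job
print(finish_job())"
```

```text
the job is handed in; nothing more can be done
None
```

The job is handed in (no verdict came back): the spectacle case lies flat in the mahogany box, about 13 mm across and 20 mm along from the middle, the lid is shut on its strip, and the cameras show no shift of the mug, ink bottle or cards.

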